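# Gauge the filler's offset lever and hold it level over the assembly stand

### The job

Pick up the cast offset lever by its balance point and check its square boss on the spring gauge: push the boss's end face (the one opposite the tail) gently and squarely against the pin so that the pin goes in about half way, back off, turn the lever a quarter turn and do the same with either side face of the boss. Then carry it to the assembly stand and finish while still holding it there, level and still, gripped at the balance point, with the bore straight above the post, the tail above the cradle, and about 30 mm of clear air between the post and the lever. Do not set it down on the stand or let go, and leave everything else on the bench where it is.

Things in the scene. Friction and masses are not known exactly. Their poses are not given: they have to be found in the camera images.
- lever: Loose cast-aluminium lever, 0.33 kg, 207 mm long, flat on the bench. Square boss 48 x 48 x 34 mm high with upright 22 mm bore; a bar 22 mm wide, 14 mm high (x 24 to 170, z 10 to 24 mm) runs to a round tail. Origin: centre of the boss's underside; x along the bar from boss to tail, z up. Boss end face x = -24 mm, side faces y = -24, +24 mm. At the start the tail points roughly to the robot.
- lever_tail (a point): Centre of the underside of the lever's round tail (26 mm diameter, 24 mm high), at lever x = 172, y = 0, z = 0 mm.
- lever_balance (a point): The lever's balance point, inside the bar at lever x = 52, y = 0, z = 17 mm, 28 mm from the boss's face; the same whatever the lever's mass.
- gauge: Spring gauge fixed on the bench: foot 80 x 70 mm, grey column and head block (x = -22 to +28 mm, 44 mm wide) with a small round dial on top, 141 mm high in all. Origin: centre of the foot's underside; z up. The pin sticks out of the head towards the gauge's -x, which faces roughly to the robot.
- gauge_tip (a point): Centre of the flat round anvil (20 mm diameter) at the end of the gauge's pin; 115 mm above the bench, at gauge x = -60 mm when the pin is out. It moves with the pin.
- gauge_pin (a joint): How far the gauge's pin is pushed in, in m: 0 out, 0.014 hard stop; it slides along the gauge's +x. Spring: 1.6 N at the start of travel, 4.4 N half way (7 mm), 7.2 N at the stop, and it returns by itself.
- stand: Stand fixed on the bench: white base 250 x 80 x 12 mm; near one end a steel post (44 mm wide shoulder up to 42 mm, then 18 mm wide up to 72 mm above the bench), near the other a white cradle block 42 mm high with two low cheeks up to 52 mm. Origin: at bench height under the post; x from post to cradle, z up; cradle centre at x = 172 mm. The cradle end points roughly to +y.
- post_top (a point): Centre of the top of the stand's post, 72 mm above the bench (the lever's bore belongs straight above it).
- cradle_top (a point): Centre of the cradle block's top between its cheeks, 42 mm above the bench, 172 mm from the post (the lever's tail belongs above it).
- fruit1: Bystander: loose pineapple half, 92 mm diameter, 65 mm high, cut face up. Origin under its centre.
- fruit2: Bystander: another such pineapple half.
- pipe_clamp: Bystander: loose steel pipe clamp, a ring 64 mm across and 14 mm high with a lug. Origin under its centre.
- ferrule: Bystander: loose steel pipe ferrule, 50 mm diameter, 36 mm high. Origin under its centre.
- gasket: Bystander: loose black rubber ring, 48 mm diameter, 6 mm high. Origin under its centre.
- spindle: Bystander: loose straight steel valve spindle lying down, 120 mm long along its x, 24 mm thick. Origin under its middle.
- spanner: Bystander: loose steel spanner lying down, 130 mm long along its x. Origin under its middle.

How it is judged:
On the way, in this order (a step that is already met when the one before it is completed fails the run):
1. the boss's end face, square on, pushes the gauge's pin in by more than 3 mm (value of joint gauge_pin above 0.003 m and contact force between lever and gauge above 0.5 N and z of gauge_tip in the frame of lever between 0 and 0.034 m and x of gauge_tip in the frame of lever below -0.018 m and angle between the x axis of lever and the x axis of gauge, either way round below 0.2 rad and y of gauge_tip in the frame of lever between -0.022 and 0.022 m), for 0.1 s.
2. the lever is backed off and the pin is out again (value of joint gauge_pin below 0.001 m and contact force between lever and gauge below 0.1 N), for 0.1 s.
3. turned a quarter, a side face of the boss, square on, pushes the pin in by more than 3 mm (value of joint gauge_pin above 0.003 m and contact force between lever and gauge above 0.5 N and z of gauge_tip in the frame of lever between 0 and 0.034 m and angle between the y axis of lever and the x axis of gauge, either way round below 0.2 rad and (y of gauge_tip in the frame of lever below -0.018 m or y of gauge_tip in the frame of lever above 0.018 m) and x of gauge_tip in the frame of lever between -0.022 and 0.022 m), for 0.1 s.
At the end, for the whole second after the job is handed in: Fingers hold the lever within 18 mm of its balance point, still, level within 4 degrees; bore within 12 mm of the post and tail within 18 mm of the cradle seen from above; underside 12 to 55 mm above the post top; touching neither stand nor gauge, pin out (horizontal distance between lever and post_top below 0.012 m and horizontal distance between lever_tail and cradle_top below 0.018 m and z of lever in the frame of post_top between 0.012 and 0.055 m and angle between lever's own z axis and vertical below 0.07 rad and linear speed of lever below 0.02 m/s and angular speed of lever below 0.15 rad/s and contact force between lever and the fingers above 2 N and contact force between lever and stand below 0.05 N and contact force between lever and gauge below 0.05 N and x of the grasp point in the frame of lever between 0.034 and 0.07 m and value of joint gauge_pin below 0.001 m); the arm keeps its last pose, push and grip.
It fails at once if the lever is rammed against the gauge (more than 20 N) (contact force between lever and gauge above 20 N).
It fails at once if the lever is set on or knocked against the stand (more than 3 N) (contact force between lever and stand above 3 N).
It fails at once if another thing on the bench is moved by more than 25 mm (distance of any of fruit1, fruit2, pipe_clamp, ferrule, gasket, spindle, spanner from where it was at the start of the episode above 0.025 m).
It also fails if it takes over 64 s, if anything falls off the work surface, if the arm or the gripper's body presses on something with over 40 N, if the wrist force passes 120 N, or if a joint passes its speed limit or range.

### The arm

A 7-joint arm with a two-finger parallel gripper is mounted at the origin on the work surface. World frame = base frame: x ahead of the robot, y to its left, z up, the work surface at z = 0. Lengths are in m, angles in rad, forces in N, time in s.
With the tool pointing down it reaches from about 0.425 to 0.875 m from the base axis. Payload 4.7 kg.
Tool frame: the origin (TCP) lies midway between the tips of the shut fingers; the grasp point (between the pads) lies 19 mm behind it; z points along the fingers, y is the direction in which the jaws open and shut (so a half turn about z gives the same grasp; the last joint's range is limited). The gripper opens to 87 mm and grips with 3 to 60 N. Pads are 19 mm wide; open, the fingers measure 117 mm over their backs; the gripper's body (75 mm by 190 mm) begins 51 mm behind the grasp point.
Start: joints at [-1.087, 0.321, -0.07, 1.45, 0.023, 1.371, -0.057], TCP at [0.294, 0.58, 0.223] pointing down, gripper open.
Joint ranges: [-2.86, 2.86], [-0.3, 2.09], [-1.38, 1.24], [0.06, 2.45], [-1.56, 4.7], [0.09, 2.05], [-2.69, 2.69]. Speed limits (rad/s): [2.57, 2.57, 3.14, 3.14, 3.14, 3.14, 3.14].

### API

Orientations are given as a rotation vector (axis times angle).
In Python, from bench import get_state, eyes, job gives the robot as it stands. The module is installed in compiled form; this text tells all that it offers.
- The arm moves only by the shell command python3 -m jog 'ROWS' [FORCE]. ROWS is JSON, a list that holds one entry, the list of rows, each a list of 5 numbers: the opening, from 0 (shut) to 1 (fully open), then the shift along the tool's x, y, z in units of 40 mm (1.0 is 40 mm), then the turn about the tool's z in units of 5 degrees (1.0 is 5 degrees). In form: [[[jaw, dx, dy, dz, turn], ...]]. A call has 1 to 10 rows; each row shifts and turns the commanded pose from where the row before left it, along the tool's axes as they then stand; what a row does not reach is not made up. A row lasts 1/8 s, in which the tool goes at most 62.5 mm and 10.7 degrees, less where a joint would pass 70% of its speed; a pose out of reach is approached as far as the arm can. A call is refused whole if a number of a shift passes 1 or a number of a turn 1, either way. A call with a gripper value outside its range is refused whole. The fingers move at their own pace and stop on an object; FORCE is the grip in N (left out, the last holds). Time passes only in rows, so rows that do not move let the fingers close. It gives the time, the measured TCP pose, the force and the opening at its end, in the units of the state.
- get_state(): the state, without advancing time (a new reading comes with each control period).
- eyes.get_image(name): name is "scene" or "side" or "wrist"; returns (picture, depth): 384x512x3 uint8, red, green, blue; 384x512 float32, m along the optical axis (not along the pixel's ray), 0 where there is no reading.
- eyes.camera_params(name): a dict with "camera_matrix" (3x3 intrinsics, pixels), "pose" (4x4, takes a point from camera to world coordinates); the wrist camera has in their place "mount" (4x4, takes a point from camera to tool coordinates, whose origin is the TCP and whose axes are the flange's). Camera axes: x right, y down, z forward; pixel columns grow to the right and rows downward; lengths in m; the calibration is good to about 2 mm. A picture is of the moment at which its call begins: read the wrist's pose just before it. camera_params takes no time and is no camera call.
- job.close_job(): hands the job in, once; it reports no verdict.
The state is a dict: "time": time; "joint_positions": joint angles; "qd": joint speeds; "joint_torque": joint torques, N m; "position": TCP position; "tool_rot": TCP orientation; "ft_force": force on the tool from outside, world axes, zero at the start; "torque": the same for the moment, N m; "grip_width": opening from 0.0 (shut) to 1.0 (fully open).
Only numpy, scipy, OpenCV 4.12 (cv2) and the standard library are available. Lean on these libraries where they do the work, as an engineer would, in place of code of your own. Each camera call takes 0.05 s, during which the arm holds its last target. There are 200 camera calls.

## Working session

There is one attempt and no reset: what is moved stays moved. The work goes in short steps, Python scripts to look and compute and a shell command to move; the robot and the scene stay as the last step left them, time stands still between calls to the robot, and variables do not carry over. Pictures are saved under pics/ and viewed, about 8 in all and at most 12, crops included, and the job is handed in when it is done.

```bash
mkdir -p pics; cat > h.py <<'E'
import numpy as np, cv2
from bench import get_state, eyes, job
from scipy.spatial.transform import Rotation as R
def snap(n,f):
    s=get_state(); im,d=eyes.get_image(n); p=eyes.camera_params(n)
    K=np.array(p["camera_matrix"])
    if "pose" in p: T=np.array(p["pose"])
    else:
        W=np.eye(4);W[:3,:3]=R.from_rotvec(s["tool_rot"]).as_matrix();W[:3,3]=s["position"];T=W@np.array(p["mount"])
    np.savez(f"{f}.npz",im=im,d=d,K=K,T=T); cv2.imwrite(f"pics/{f}.png",im[:,:,::-1]); return im,d,K,T
def load(f): z=np.load(f"{f}.npz"); return z["im"],z["d"],z["K"],z["T"]
def cloud(d,K,T):
    v,u=np.mgrid[:d.shape[0],:d.shape[1]]
    P=np.stack([(u-K[0,2])/K[0,0]*d,(v-K[1,2])/K[1,1]*d,d],-1)
    W=P@T[:3,:3].T+T[:3,3]; W[d<=0]=np.nan; return W
E
python3 - <<'E'
from h import *
a=[]
for n in("scene","side","wrist"):
    im,d,K,T=snap(n,n+"0"); print(n,T.round(3).tolist(),K[0,0]); a.append(im)
s=get_state();print(s["time"],s["position"],s["tool_rot"],R.from_rotvec(s["tool_rot"]).as_matrix().round(3),s["grip_width"],s["ft_force"])
cv2.imwrite("pics/a.png",cv2.resize(np.vstack([np.hstack([a[0],a[1]]),np.hstack([a[2],a[2]*0])])[:,:,::-1],(800,600),interpolation=cv2.INTER_AREA))
E
```

```text
scene [[-0.167, 0.803, -0.573, 1.34], [0.986, 0.144, -0.085, 0.123], [0.015, -0.579, -0.815, 1.188], [0.0, 0.0, 0.0, 1.0]] 489.2002869081639
side [[0.688, -0.352, 0.635, -0.414], [-0.726, -0.314, 0.612, -0.97], [-0.017, -0.882, -0.471, 0.857], [0.0, 0.0, 0.0, 1.0]] 494.34575636529416
wrist [[0.452, 0.856, 0.251, 0.225], [0.892, -0.433, -0.13, 0.615], [-0.002, 0.283, -0.959, 0.384], [0.0, 0.0, 0.0, 1.0]] 289.39483097156455
0.15 [0.29412965 0.57918346 0.22170991] [-7.31168431e-01 -3.05506173e+00  2.26759627e-03] [[-0.892  0.453 -0.001]
 [ 0.453  0.892 -0.001]
 [-0.    -0.001 -1.   ]] 1.0010642511864791 [-0.49849219  0.03255557 -0.54189001]
```

View pics/a.png

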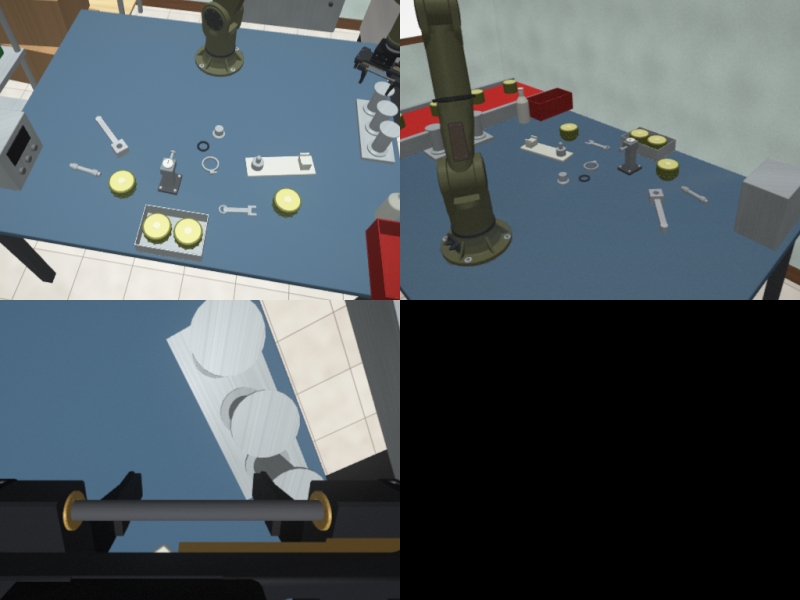

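The scene view shows the lever near full-image pixel (142,174), the gauge at (218,220) and the stand at (358,210). Next I'll segment these by height and colour.

```bash
python3 - <<'E'
from h import *
im,d,K,T=load("scene0"); W=cloud(d,K,T)
z=np.nan_to_num(W[...,2],nan=-1)
m=((z>0.006)&(z<0.3)&(W[...,0]>0.3)&(W[...,0]<1.0)&(abs(W[...,1])<0.6)).astype(np.uint8)
n,L,st,c=cv2.connectedComponentsWithStats(m)
for i in range(1,n):
    if st[i,4]<25: continue
    P=W[L==i]; r=cv2.minAreaRect(P[:,:2].astype(np.float32)*1000)
    print(st[i,:5],c[i].round(),"ctr",np.median(P,0).round(3),"zmax",P[:,2].max().round(3),"rect",np.round(r[0]),np.round(r[1]),round(r[2],1))
big=lambda a,x,y,w,h,s:cv2.resize(a[y:y+h,x:x+w],None,fx=s,fy=s,interpolation=cv2.INTER_CUBIC)
A=big(im,110,135,100,75,4);B=big(im,180,180,100,75,4);C=big(im,305,175,100,75,4)
D=big(im,240,160,100,75,4)
cv2.imwrite("pics/b.png",np.vstack([np.hstack([A,B]),np.hstack([C,D])])[:,:,::-1])
E
```

```text
[   0  143   55  101 3192] [ 25. 193.] ctr [ 0.711 -0.589  0.119] zmax 0.203 rect [ 700. -587.] [ 26. 205.] 90.0
[122 148  43  53 647] [144. 177.] ctr [ 0.55  -0.32   0.024] zmax 0.038 rect [ 517. -350.] [213.  49.] 44.6
[272 160  16  17 168] [280. 167.] ctr [0.435 0.058 0.031] zmax 0.042 rect [428.  57.] [45. 41.] 71.9
[ 202  192   31   57 1036] [217. 224.] ctr [ 0.697 -0.076  0.067] zmax 0.144 rect [671. -81.] [ 69. 102.] 86.7
[ 314  195   90   31 2102] [358. 211.] ctr [0.546 0.302 0.012] zmax 0.076 rect [540. 301.] [ 84. 251.] 12.4
[258 200  22  23 175] [269. 211.] ctr [0.586 0.053 0.012] zmax 0.021 rect [580.  50.] [66. 66.] 67.5
[ 89 208  41  18 274] [109. 217.] ctr [ 0.686 -0.391  0.018] zmax 0.029 rect [ 684. -394.] [126.  25.] 81.1
[ 139  217   36   37 1036] [156. 235.] ctr [ 0.742 -0.23   0.061] zmax 0.069 rect [ 732. -233.] [94. 89.] 19.9
[ 348  240   38   38 1102] [366. 259.] ctr [0.716 0.322 0.062] zmax 0.071 rect [706. 326.] [90. 93.] 59.0
[ 172  261   95   74 4255] [219. 296.] ctr [ 0.88  -0.036  0.06 ] zmax 0.074 rect [872. -36.] [222. 144.] 89.9
[280 262  27  12 102] [292. 267.] ctr [0.746 0.132 0.008] zmax 0.013 rect [746. 137.] [30. 69.] 17.0
[307 263  22  13  98] [318. 269.] ctr [0.742 0.208 0.008] zmax 0.013 rect [740. 203.] [35. 54.] 11.6
[ 469  279   27  105 1786] [481. 335.] ctr [0.871 0.595 0.062] zmax 0.105 rect [861. 596.] [  8. 243.] 90.0
```

View pics/b.png

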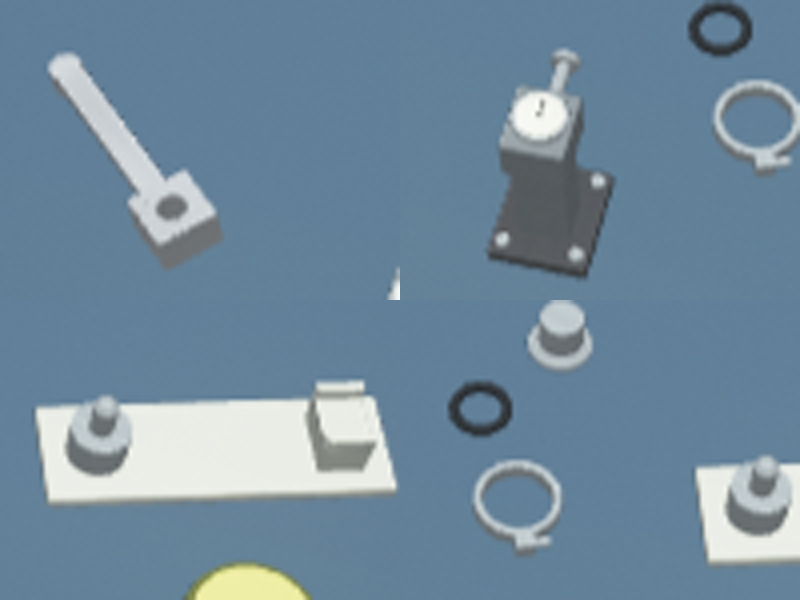

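Crops (4x): the bore is at (152.7,186.7), the tail top at (126.2,151.2), the gauge anvil at about (221,195), the dial at (214.5,208) and the post top at (331.2,201). Now I'll fit metric poses using the known heights.

```bash
cat >> h.py <<'E'
def ray(u,v,h,K,T):
    r=T[:3,:3]@np.array([(u-K[0,2])/K[0,0],(v-K[1,2])/K[1,1],1]); o=T[:3,3]; return o+r*(h-o[2])/r[2]
E
python3 - <<'E'
from h import *
im,d,K,T=load("scene0"); W=cloud(d,K,T)
sel=lambda x0,y0,x1,y1,zl,zh:(lambda P:P[(P[:,2]>zl)&(P[:,2]<zh)])(W[y0:y1,x0:x1].reshape(-1,3))
for nm,u,v,h in[("bore",152.7,186.7,.034),("tail",126.2,151.2,.024),("anviltop",220.8,193.5,.125),("dial",214.7,208.5,.141),("post",331.2,200.7,.072)]:
    print(nm,ray(u,v,h,K,T).round(4), W[int(round(v)),int(round(u))].round(4))
P=sel(122,148,165,201,.017,.029);print("bar+tail",len(P));v=cv2.fitLine(P[:,:2].astype(np.float32),cv2.DIST_HUBER,0,.01,.01).ravel();print(v,np.degrees(np.arctan2(v[1],v[0])),P[:,2].mean())
P=sel(122,148,165,201,.030,.045);r=cv2.minAreaRect(P[:,:2].astype(np.float32)*1000);print("bosstop",r,np.median(P[:,2]))
P=sel(202,190,233,205,.09,.14);print("pin",len(P));v=cv2.fitLine(P[:,:2].astype(np.float32),cv2.DIST_HUBER,0,.01,.01).ravel();print(v,np.degrees(np.arctan2(v[1],v[0])),P.min(0),P.max(0))
P=sel(202,192,233,249,.128,.16);r=cv2.minAreaRect(P[:,:2].astype(np.float32)*1000);print("head+dial",r)
P=sel(202,192,233,249,.003,.018);r=cv2.minAreaRect(P[:,:2].astype(np.float32)*1000);print("foot",r,len(P))
P=sel(314,195,404,226,.006,.018);r=cv2.minAreaRect(P[:,:2].astype(np.float32)*1000);print("base",r)
P=sel(314,195,404,226,.064,.09);print("post",P.mean(0),len(P),P.max(0))
P=sel(360,190,404,226,.037,.047);r=cv2.minAreaRect(P[:,:2].astype(np.float32)*1000);print("cradle",r)
E
```

```text
bore [ 0.5755 -0.2932  0.034 ] [ 0.5632 -0.2993  0.014 ]
tail [ 0.454  -0.4151  0.024 ] [ 0.4543 -0.4154  0.0252]
anviltop [ 0.6254 -0.0775  0.125 ] [ 0.6222 -0.078   0.1181]
dial [ 0.6844 -0.0801  0.141 ] [ 0.681  -0.0802  0.1382]
post [0.5596 0.2168 0.072 ] [0.5605 0.2163 0.0718]
bar+tail 380
[ 0.7072918   0.7069217   0.5171717  -0.35240966] 44.98501 0.02292443422301608
bosstop ((565.9979248046875, -302.231201171875), (71.95458984375, 47.137359619140625), 45.35084533691406) 0.03334743604760426
pin 89
[ 0.97260284 -0.23247313  0.64347506 -0.08078538] -13.442718 [ 0.61959006 -0.10164272  0.10911364] [ 0.67205975 -0.06129279  0.13986424]
head+dial ((682.7794189453125, -81.17684936523438), (44.359188079833984, 51.89302444458008), 87.19808197021484)
foot ((634.087158203125, -91.49628448486328), (187.09945678710938, 86.31901550292969), 13.2910795211792) 416
base ((536.0610961914062, 300.350341796875), (91.58192443847656, 250.67843627929688), 12.410024642944336)
post [0.55978708 0.21712238 0.06952274] 32 [0.56748705 0.22518424 0.07613668]
cradle ((520.5982055664062, 383.73876953125), (55.6873664855957, 36.51712417602539), 12.346251487731934)
```

```bash
cat >> h.py <<'E'
def plan(x,y,z,yawx,near=True):
    """rel. move from now to TCP (x,y,z), tool x at yaw deg; shift given in present tool axes, then the turn"""
    s=get_state();M=R.from_rotvec(s["tool_rot"]).as_matrix();a=np.degrees(np.arctan2(M[1,0],M[0,0]))
    t=-((yawx-a+180)%360-180)
    print("t",round(s["time"],2),"pos",np.round(s["position"],4),"yaw",round(a,2),"tilt",np.degrees(np.arccos(-M[2,2])).round(2),"q",np.round(s["joint_positions"],2),"w",round(s["grip_width"],3),"F",np.round(s["ft_force"],2))
    print("shift units",(M.T@(np.array([x,y,z])-s["position"])/.04).round(2),"turn units",round(t/5,2))
E
python3 -m jog '[[[1,-1,-0.37,0,0],[1,-1,-0.37,0,0],[1,-1,-0.37,0,0],[1,-1,-0.37,0,0],[1,-1,-0.37,0,0],[1,-1,-0.37,0,0],[1,-1,-0.37,0,0],[1,-1,-0.37,0,0],[1,-1,-0.37,0,0],[1,-1,-0.37,0,0]]]' 55
python3 -m jog '[[[1,-0.6,-0.8,0,0],[1,-0.6,-0.8,0,0],[1,-0.6,-0.8,0,0],[1,-0.6,-0.8,0,0],[1,-0.6,-0.8,0,0],[1,-0.6,-0.8,0,0],[1,-0.6,-0.8,0,0],[1,-0.6,-0.8,0,0]]]'
python3 -m jog '[[[1,-0.12,-0.92,0,0],[1,-0.12,-0.92,0,0],[1,-0.12,-0.92,0,0],[1,-0.12,-0.92,0,0],[1,-0.12,-0.92,0,0],[1,-0.12,-0.92,0,0],[1,0,-0.5,0,0],[1,0,0,0,0]]]'
python3 -c "
from h import *
plan(.539,-.330,.12,225)"
```

```text
time: 1.4
position: [0.5846, 0.2655, 0.2223]
tool_rot: [-0.731, -3.055, 0.0]
ft_force: [-0.1, 0.0, -0.1]
grip_width: 1.001
time: 2.4
position: [0.6392, -0.0498, 0.2222]
tool_rot: [-0.731, -3.055, -0.0]
ft_force: [0.7, 0.2, 0.1]
grip_width: 0.999
time: 3.4
position: [0.555, -0.2776, 0.2225]
tool_rot: [-0.735, -3.054, 0.0]
ft_force: [0.1, 0.5, 1.0]
grip_width: 0.998
t 3.4 pos [ 0.555  -0.2776  0.2225] yaw 152.92 tilt 0.02 q [ 0.04  0.27  0.46  1.55 -0.12  1.35  1.61] w 0.998 F [0.13 0.5  0.95]
shift units [-0.24 -1.35  2.56] turn units -14.42
```

```bash

python3 -m jog '[[[1,-0.12,-0.67,0,0],[1,-0.12,-0.67,0,0],[1,0,0,0,-1],[1,0,0,0,-1],[1,0,0,0,-1],[1,0,0,0,-1],[1,0,0,0,-1],[1,0,0,0,-1],[1,0,0,0,-1],[1,0,0,0,-1]]]'
python3 -m jog '[[[1,0,0,0,-1],[1,0,0,0,-1],[1,0,0,0,-1],[1,0,0,0,-1],[1,0,0,0,-1],[1,0,0,0,-1],[1,0,0,0,-0.42],[1,0,0,0,0]]]'
python3 - <<'E'
from h import *
plan(.539,-.330,.12,225)
im,d,K,T=snap("wrist","w1")
cv2.imwrite("pics/w1b.png",im[:,:,::-1])
E
```

```text
time: 4.65
position: [0.5419, -0.3257, 0.2223]
tool_rot: [-0.368, 3.119, 0.002]
ft_force: [0.2, 0.6, 0.1]
grip_width: 1.003
time: 5.65
position: [0.5402, -0.3262, 0.217]
tool_rot: [1.127, -2.925, -0.014]
ft_force: [0.2, -0.1, 0.0]
grip_width: 0.999
t 5.65 pos [ 0.5402 -0.3262  0.217 ] yaw -137.85 tilt 0.65 q [ 0.91  0.34 -0.52  1.48  0.17  1.38  2.69] w 0.999 F [ 0.2  -0.11  0.04]
shift units [ 0.08 -0.08  2.42] turn units -0.57
```

View pics/w1.png

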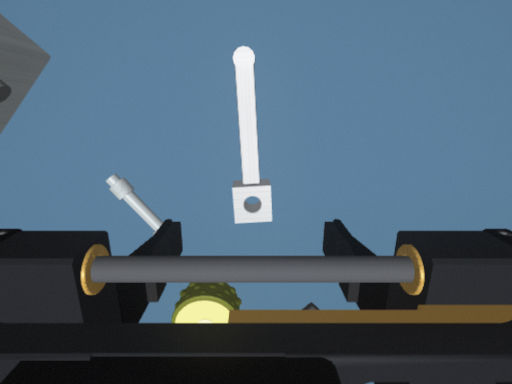

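The wrist view shows the bore at about (252,204) and the tail at (244,57), with the bar nearly aligned with the tool. I'll cross-check these positions.

```bash
python3 - <<'E'
from h import *
im,d,K,T=load("w1")
b=ray(252,204,.034,K,T);t=ray(244,57.5,.024,K,T);print(b,t,np.linalg.norm((t-b)[:2]))
u=(t-b)[:2]/np.linalg.norm((t-b)[:2]);a=np.degrees(np.arctan2(u[1],u[0]))%360;g=b[:2]+.052*u;print(a,g)
plan(g[0],g[1],.004,a)
E
```

```text
[ 0.57097384 -0.29566938  0.034     ] [ 0.44981114 -0.41765314  0.024     ] 0.1719314918038628
225.1934786592562 [ 0.53432866 -0.33256289]
t 5.7 pos [ 0.5399 -0.3267  0.2168] yaw -137.91 tilt 0.66 q [ 0.91  0.34 -0.52  1.48  0.17  1.38  2.69] w 1.002 F [ 0.73 -0.38  0.02]
shift units [ 0.18 -0.07  5.32] turn units -0.62
```

```bash

python3 -m jog '[[[1,0.14,-0.04,0.9,0],[1,0,0,0.9,0],[1,0,0,0.9,0],[1,0,0,0.9,0],[1,0,0,0.9,0],[1,0,0,0,0]]]'
python3 -c "
from h import *
plan(.5365,-.3313,.005,225)"
```

```text
time: 6.45
position: [0.5322, -0.3301, 0.0339]
tool_rot: [1.124, -2.919, -0.019]
ft_force: [-1.1, -0.1, -0.1]
grip_width: 1.001
t 6.45 pos [ 0.5322 -0.3301  0.0339] yaw -137.89 tilt 1.04 q [ 0.9   0.48 -0.49  1.68  0.25  1.06  2.63] w 1.001 F [-1.13 -0.12 -0.1 ]
shift units [-0.06 -0.11  0.72] turn units -0.58
```

```bash

python3 -m jog '[[[1,-0.06,-0.1,0,-0.4],[1,0,0,0.4,0],[1,0,0,0.3,0],[1,0,0,0,0]]]'
python3 -m jog '[[[0,0,0,0,0],[0,0,0,0,0],[0,0,0,0,0],[0,0,0,0,0],[0,0,0,0,0],[0,0,0,0,0],[0,0,0,0,0],[0,0,0,0,0]]]' 55
python3 - <<'E'
from h import *
plan(.5365,-.3313,.17,222)
im,d,K,T=snap("scene","s1")
E
```

```text
time: 6.95
position: [0.5371, -0.3332, 0.0075]
tool_rot: [1.174, -2.903, -0.015]
ft_force: [0.7, -1.2, -0.3]
grip_width: 1.001
time: 7.95
position: [0.5379, -0.3329, 0.0089]
tool_rot: [1.175, -2.903, -0.013]
ft_force: [-1.9, 1.6, 1.8]
grip_width: 0.246
t 7.95 pos [ 0.5379 -0.3329  0.0089] yaw -135.94 tilt 0.73 q [ 0.91  0.53 -0.51  1.68  0.29  1.02  2.64] w 0.246 F [-1.87  1.63  1.82]
shift units [ 0.02  0.1  -4.03] turn units 0.41
```

```bash

python3 -m jog '[[[0.5,0,0,0,0],[0.5,0,0,0,0],[0.5,0,0,0.13,0],[0.5,0,0,0,0],[0,0,0,0,0],[0,0,0,0,0],[0,0,0,0,0],[0,0,0,0,0],[0,0,0,0,0],[0,0,0,0,0]]]' 55
python3 -m jog '[[[0,0,0,-0.5,0],[0,0,0,-1,0],[0,0,0,-1,0],[0,0,0,-1,0],[0,0,0,-0.5,0],[0,0,0,0,0],[0,0,0,0,0]]]'
python3 - <<'E'
from h import *
plan(.5365,-.3313,.17,222)
im,d,K,T=snap("side","d2")
im2,*_=snap("scene","s2")
big=lambda a,x,y,w,h:cv2.resize(a[y:y+h,x:x+w],(400,300),interpolation=cv2.INTER_CUBIC)
cv2.imwrite("pics/c.png",np.hstack([big(im,240,190,160,120),big(im2,80,90,160,120)])[:,:,::-1])
E
```

```text
time: 9.25
position: [0.5383, -0.3334, 0.0038]
tool_rot: [1.175, -2.904, -0.011]
ft_force: [-0.2, 0.3, 1.3]
grip_width: 0.247
time: 10.12
position: [0.5389, -0.3337, 0.1618]
tool_rot: [1.174, -2.902, -0.015]
ft_force: [0.1, 0.2, -4.1]
grip_width: 0.246
t 10.12 pos [ 0.5389 -0.3337  0.1618] yaw -135.95 tilt 0.82 q [ 1.02  0.41 -0.65  1.54  0.25  1.3   2.67] w 0.246 F [ 0.08  0.22 -4.15]
shift units [ 0.    0.09 -0.2 ] turn units 0.41
```

View pics/c.png

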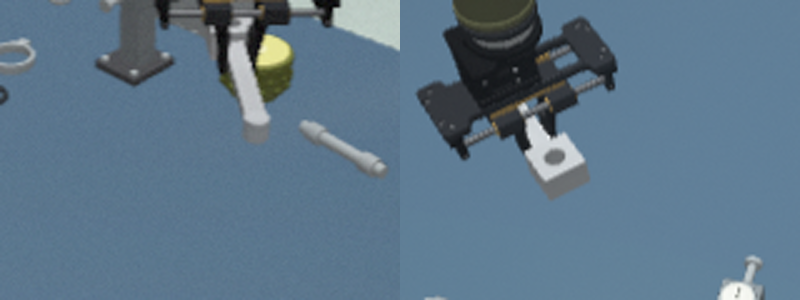

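The lever is held level, with the bore at scene pixel (141.6,152.4). I'll compute the bore offset in the tool frame and plan the approach to the gauge.

```bash
python3 - <<'E'
from h import *
im,d,K,T=load("s2")
s=get_state();M=R.from_rotvec(s["tool_rot"]).as_matrix()
b=ray(141.6,152.4,.158+.034,K,T);print(b,"bore in tool mm",(M.T@(b-s["position"])*1000).round(1))
W=cloud(d,K,T);P=W[140:180,120:170].reshape(-1,3);P=P[(P[:,2]>.185)&(P[:,2]<.2)]
Q=(P-s["position"])@M*1000
Q=Q[Q[:,0]<-15]; print("top: bbox tool xy",np.percentile(Q,2,axis=0).round(1),np.percentile(Q,98,axis=0).round(1),np.median(P[:,2]))
r=cv2.minAreaRect(Q[Q[:,0]<-29][:,:2].astype(np.float32));print(r)
# gauge tip refine: pin anvil ~ front-most points from scene0 & from dial centre
im,d,K,T=load("side0");W=cloud(d,K,T);P=W.reshape(-1,3)
P=P[(abs(P[:,0]-.68)<.09)&(abs(P[:,1]+.08)<.05)&(P[:,2]>.1)&(P[:,2]<.15)]
A=P[(P[:,0]<.632)];print("side anvil",len(A),A.min(0),A.max(0),A.mean(0))
H=P[P[:,0]>.65];print("side head",H.min(0),H.max(0))
E
```

```text
[ 0.57863556 -0.2965483   0.192     ] bore in tool mm [-54.1  -0.6 -30.8]
top: bbox tool xy [-76.5 -23.8 -33.3] [-26.5  23.  -24.5] 0.18987699071111974
((-54.033409118652344, -0.10741424560546875), (48.32564926147461, 49.518211364746094), 89.82108306884766)
side anvil 29 [ 0.61375008 -0.09065256  0.11028987] [ 0.62869584 -0.06828618  0.12974077] [ 0.61947857 -0.08003232  0.11836016]
side head [ 0.6505457  -0.10762974  0.10007408] [ 0.70575722 -0.05606217  0.1455284 ]
```

```bash

python3 -m jog '[[[0,0,0,0,0.5],[0,0,0,0,1],[0,0,0,0,1],[0,0,0,0,1],[0,0,0,0,1],[0,0,0,0,1],[0,0,0,0,1],[0,0,0,0,1],[0,0,0,0,1],[0,0,0,0,0.84]]]'
python3 -m jog '[[[0,0.06,0.5,0,0],[0,0.06,0.8,0,0],[0,0.06,0.8,0,0],[0,0.06,0.8,0,0],[0,0.06,0.8,0,0],[0,0.06,0.8,0,0],[0,0.06,0.8,0,0],[0,0,0.5,0.5,0],[0,0,0,0.5,0],[0,0,0,0,0]]]'
python3 - <<'E'
from h import *
plan(.517,-.074,.102,177.3)
im,d,K,T=snap("wrist","w3");im2,*_=snap("scene","s3")
big=lambda a,x,y,w,h:cv2.resize(a[y:y+h,x:x+w],(w*4,h*4),interpolation=cv2.INTER_CUBIC)
cv2.imwrite("pics/e.png",np.hstack([cv2.resize(im,(400,300)),big(im2,170,150,100,75)])[:,:,::-1])
E
```

```text
time: 11.48
position: [0.5394, -0.3335, 0.1621]
tool_rot: [-0.076, -3.127, -0.007]
ft_force: [-0.8, 0.3, -2.7]
grip_width: 0.248
time: 12.72
position: [0.5314, -0.0995, 0.1227]
tool_rot: [-0.067, -3.125, -0.007]
ft_force: [0.3, 0.3, -2.7]
grip_width: 0.247
t 12.72 pos [ 0.5314 -0.0995  0.1227] yaw 177.54 tilt 0.92 q [ 0.72  0.23 -0.66  1.82  0.15  1.16  1.55] w 0.247 F [ 0.29  0.29 -2.7 ]
shift units [0.38 0.62 0.53] turn units 0.05
```

View pics/e.png

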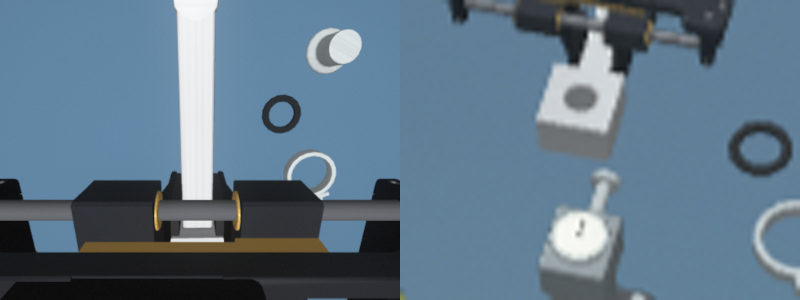

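The lever boss is square to the pin and in front of it. Now I'll align and approach.

```bash

python3 -m jog '[[[0,0.2,0.31,0.26,0],[0,0.18,0.31,0.27,0],[0,0,0,0,0],[0,-0.25,0,0,0],[0,-0.2,0,0,0],[0,0,0,0,0],[0,0,0,0,0]]]'
python3 - <<'E'
from h import *
plan(.517,-.074,.102,177.3)
s=get_state();M=R.from_rotvec(s["tool_rot"]).as_matrix()
im,d,K,T=snap("scene","s4")
W=cloud(d,K,T);P=W.reshape(-1,3);P=P[(abs(P[:,0]-.65)<.09)&(abs(P[:,1]+.08)<.06)&(P[:,2]>.09)&(P[:,2]<.16)]
top=P[(P[:,2]>.124)&(P[:,0]<.605)];print("bosstop max x",np.percentile(top[:,0],98),"y",np.percentile(top[:,1],[2,98]),np.median(top[:,2]))
cv2.imwrite("pics/f.png",cv2.resize(im[160:235,180:280],(800,600),interpolation=cv2.INTER_CUBIC)[:,:,::-1])
E
```

```text
time: 13.7
position: [0.5373, -0.0767, 0.1033]
tool_rot: [-0.073, -3.129, -0.005]
ft_force: [-0.5, -0.3, -2.6]
grip_width: 0.244
t 13.7 pos [ 0.5373 -0.0767  0.1033] yaw 177.34 tilt 0.69 q [ 0.68  0.26 -0.67  1.83  0.17  1.12  1.48] w 0.244 F [-0.52 -0.33 -2.56]
shift units [0.51 0.04 0.04] turn units 0.01
bosstop max x 0.6042373381507934 y [-0.10116398 -0.05427752] 0.13175752587373435
```

View pics/f.png

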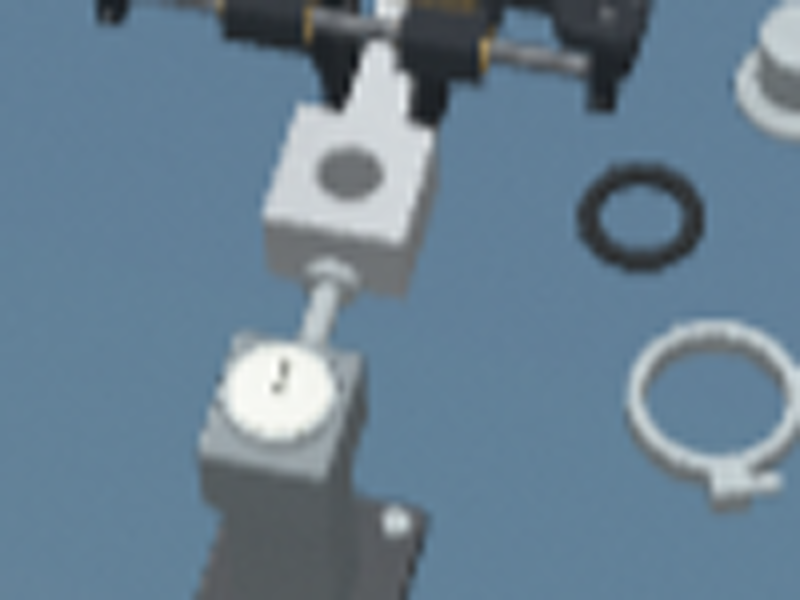

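The boss is centred on the pin, about 5 mm away. I'll advance in small steps and watch the force.

```bash

python3 -m jog '[[[0,-0.1,0,0,0],[0,-0.1,0,0,0],[0,0,0,0,0],[0,0,0,0,0]]]'
python3 -c "
from h import *
plan(.517,-.074,.102,177.3)"
```

```text
time: 14.25
position: [0.5449, -0.0771, 0.1032]
tool_rot: [-0.072, -3.129, -0.005]
ft_force: [-2.4, -0.6, -1.7]
grip_width: 0.247
t 14.25 pos [ 0.5449 -0.0771  0.1032] yaw 177.35 tilt 0.7 q [ 0.68  0.28 -0.66  1.81  0.18  1.13  1.47] w 0.247 F [-2.36 -0.64 -1.72]
shift units [0.7  0.05 0.04] turn units 0.01
```

```bash

python3 -m jog '[[[0,-0.06,0,0,0],[0,-0.06,0,0,0],[0,0,0,0,0],[0,0,0,0,0]]]'
python3 - <<'E'
from h import *
plan(.517,-.074,.102,177.3)
im,d,K,T=snap("scene","s5");print(get_state()["ft_force"])
cv2.imwrite("pics/g.png",cv2.resize(im[160:235,180:280],(800,600),interpolation=cv2.INTER_CUBIC)[:,:,::-1])
E
```

```text
time: 14.75
position: [0.5497, -0.0773, 0.1031]
tool_rot: [-0.072, -3.129, -0.005]
ft_force: [-4.4, -0.6, -1.2]
grip_width: 0.248
t 14.75 pos [ 0.5497 -0.0773  0.1031] yaw 177.35 tilt 0.7 q [ 0.67  0.29 -0.66  1.8   0.19  1.13  1.47] w 0.248 F [-4.38 -0.58 -1.25]
shift units [0.82 0.04 0.04] turn units 0.01
[-3.79144326 -0.34453994 -1.68640974]
```

View pics/g.png

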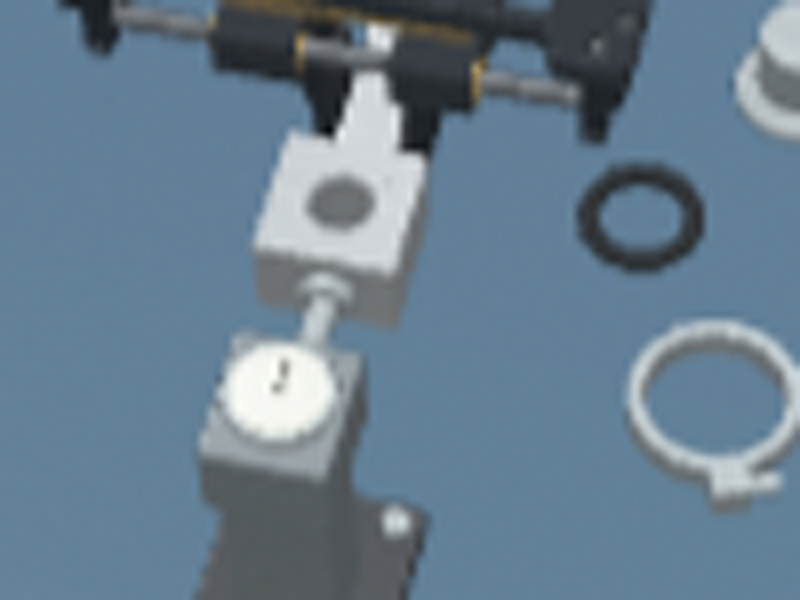

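The pin is in about 6 mm at roughly 4 N, square on. Now I'll back off and make the quarter turn.

```bash

python3 -m jog '[[[0,0.2,0,0,0],[0,0.4,0,0,0],[0,0.4,0,0,0],[0,0.3,0,0,0],[0,0,0,0,0],[0,0,0,0,0.5],[0,0,0,0,1],[0,0,0,0,1],[0,0,0,0,1],[0,0,0,0,1]]]'
python3 -m jog '[[[0,0,0,0,1],[0,0,0,0,1],[0,0,0,0,1],[0,0,0,0,1],[0,0,0,0,1],[0,0,0,0,1],[0,0,0,0,1],[0,0,0,0,1],[0,0,0,0,1],[0,0,0,0,1]]]'
python3 -m jog '[[[0,0,0,0,1],[0,0,0,0,1],[0,0,0,0,1],[0,0,0,0,0.5],[0,0,0,0,0]]]'
python3 -c "
from h import *
plan(.5745,-.0228,.102,87.3)"
```

```text
time: 16.05
position: [0.4988, -0.0749, 0.104]
tool_rot: [-0.686, -3.055, -0.002]
ft_force: [0.9, 0.8, -2.3]
grip_width: 0.248
time: 17.3
position: [0.4988, -0.0748, 0.104]
tool_rot: [-1.913, -2.479, 0.005]
ft_force: [0.3, -0.2, -2.4]
grip_width: 0.247
time: 17.92
position: [0.4987, -0.0748, 0.104]
tool_rot: [-2.265, -2.164, 0.008]
ft_force: [-0.4, -0.6, -2.7]
grip_width: 0.248
t 17.93 pos [ 0.4987 -0.0748  0.104 ] yaw 87.38 tilt 0.61 q [ 0.6   0.15 -0.54  1.93  0.08  1.1  -0.02] w 0.248 F [-0.44 -0.61 -2.69]
shift units [1.39 1.83 0.03] turn units 0.02
```

```bash

python3 -m jog '[[[0,0.7,0,0,0],[0,0.7,0.2,0,0],[0,0,0.5,0,0],[0,0,0.5,0,0],[0,0,0.4,0,0],[0,0,0.2,0,0],[0,0,0,0,0],[0,0,0,0,0]]]'
python3 - <<'E'
from h import *
plan(.5995,-.024,.102,87.3)
im,d,K,T=snap("scene","s6")
cv2.imwrite("pics/i.png",cv2.resize(im[150:225,180:280],(800,600),interpolation=cv2.INTER_CUBIC)[:,:,::-1])
E
```

```text
time: 18.92
position: [0.572, -0.0222, 0.1031]
tool_rot: [-2.264, -2.163, 0.01]
ft_force: [-0.3, 0.5, -2.5]
grip_width: 0.249
t 18.93 pos [ 0.572  -0.0222  0.1031] yaw 87.37 tilt 0.7 q [ 0.48  0.31 -0.56  1.76  0.17  1.13 -0.19] w 0.249 F [-0.27  0.54 -2.45]
shift units [-0.01  0.69  0.02] turn units 0.01
```

View pics/i.png

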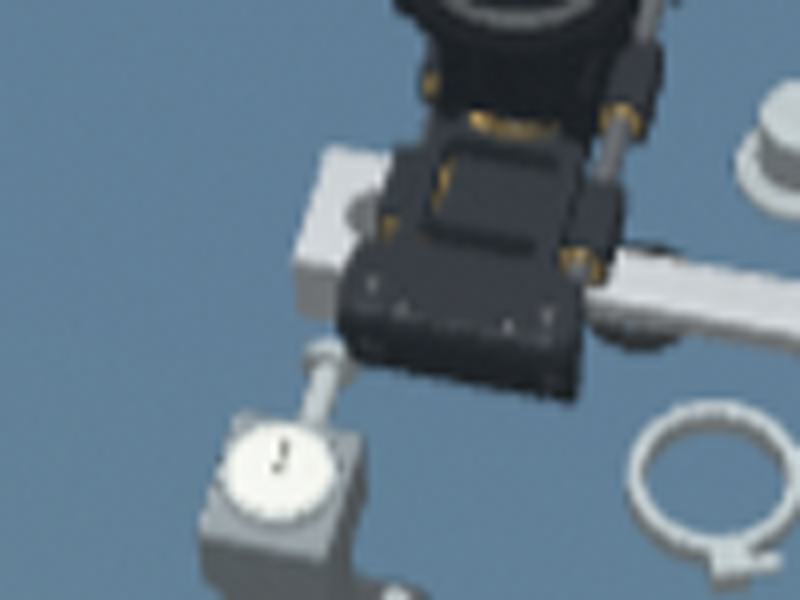

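The pin axis lines up with the bore and the gripper body is above the head. I'll advance gently.

```bash

python3 -m jog '[[[0,0,0.25,0,0],[0,0,0.25,0,0],[0,0,0.1,0,0],[0,0,0.05,0,0],[0,0,0,0,0]]]'
python3 -m jog '[[[0,0,0.1,0,0],[0,0,0.04,0,0],[0,0,0,0,0],[0,0,0,0,0]]]'
python3 -c "
from h import *
plan(.5995,-.024,.102,87.3)"
```

```text
time: 19.6
position: [0.5981, -0.0235, 0.1027]
tool_rot: [-2.265, -2.162, 0.01]
ft_force: [-2.1, 0.9, -1.6]
grip_width: 0.244
time: 20.1
position: [0.6037, -0.0237, 0.1027]
tool_rot: [-2.265, -2.162, 0.01]
ft_force: [-4.4, -0.7, -2.9]
grip_width: 0.243
t 20.1 pos [ 0.6037 -0.0237  0.1027] yaw 87.35 tilt 0.71 q [ 0.45  0.37 -0.55  1.69  0.21  1.16 -0.2 ] w 0.243 F [-4.42 -0.7  -2.91]
shift units [-0.01 -0.1   0.02] turn units 0.01
```

The force is 4.4 N, which is about half way in. Now back off, lift and turn for the stand.

```bash

python3 -m jog '[[[0,0,0,0,0],[0,0,-0.2,0,0],[0,0,-0.4,0,0],[0,0,-0.4,0,0],[0,0,-0.2,0,0],[0,0,0,0,0],[0,0,0,-0.4,0],[0,0,0,-0.4,0],[0,0,0,0,0]]]'
python3 -m jog '[[[0,0.4,0,0,-0.5],[0,0.6,0,0,-0.5],[0,0.8,0,0,-0.5],[0,0.8,0,0,-0.5],[0,0.8,0,0,-0.5],[0,0.8,0,0,-0.5],[0,0.8,0,0,0],[0,0.6,0,0,0],[0,0.4,0,0,0],[0,0,0,0,0]]]'
python3 -c "
from h import *
plan(.548,.2695,.14,102.4)"
```

```text
time: 21.22
position: [0.5586, -0.0215, 0.1379]
tool_rot: [-2.268, -2.165, 0.004]
ft_force: [-0.5, -0.2, -3.2]
grip_width: 0.245
time: 22.48
position: [0.5273, 0.2185, 0.1365]
tool_rot: [-1.957, -2.443, 0.006]
ft_force: [-0.3, -0.4, -3.0]
grip_width: 0.25
t 22.48 pos [0.5273 0.2185 0.1365] yaw 102.61 tilt 0.69 q [ 0.2   0.3  -0.74  1.73  0.2   1.2  -0.37] w 0.25 F [-0.27 -0.41 -2.96]
shift units [ 1.13  0.78 -0.09] turn units 0.04
```

```bash

python3 -m jog '[[[0,0.4,0.2,0,0],[0,0.4,0.3,0,0],[0,0.33,0.28,0,0],[0,0,0,0,0],[0,0,0,0.4,0],[0,0,0,0.3,0],[0,0,0,0,0],[0,0,0,0,0]]]'
python3 - <<'E'
from h import *
plan(.548,.2695,.106,102.4)
s=get_state();M=R.from_rotvec(s["tool_rot"]).as_matrix()
im,d,K,T=snap("scene","s7");im2,d2,K2,T2=snap("side","d7");im3,*_=snap("wrist","w7")
W=cloud(d,K,T);P=W.reshape(-1,3);Q=(P-s["position"])@M*1000
k=(P[:,2]>.122)&(P[:,2]<.15)&(abs(Q[:,1])<35)&(Q[:,0]<-28)&(Q[:,0]>-90);print("bosstop tool x",np.percentile(Q[k,0],[2,98]),"y",np.percentile(Q[k,1],[2,98]),np.median(P[k,2]),k.sum())
k=(P[:,2]>.108)&(P[:,2]<.14)&(abs(Q[:,1])<16)&(Q[:,0]>50)&(Q[:,0]<145);print("bar",k.sum());r=np.polyfit(Q[k,0],Q[k,1],1);rz=np.polyfit(Q[k,0],P[k,2]*1000,1);print("y slope",r,"z slope",rz,Q[k,0].max())
A=cv2.resize(im[160:240,290:410],(480,320),interpolation=cv2.INTER_CUBIC)
v,u=[int(t) for t in (K2@((np.linalg.inv(T2)@np.append([.54,.3,.08],1))[:3]))[[1,0]]/(np.linalg.inv(T2)@np.append([.54,.3,.08],1))[2]]
B=cv2.resize(im2[max(0,v-50):v+50,u-50:u+50],(320,320),interpolation=cv2.INTER_CUBIC)
cv2.imwrite("pics/j.png",np.hstack([A,B])[:,:,::-1])
E
```

```text
time: 23.48
position: [0.549, 0.2665, 0.1084]
tool_rot: [-1.963, -2.439, 0.007]
ft_force: [-0.1, 0.3, -2.3]
grip_width: 0.247
t 23.48 pos [0.549  0.2665 0.1084] yaw 102.32 tilt 0.65 q [ 0.09  0.41 -0.72  1.66  0.28  1.18 -0.48] w 0.247 F [-0.06  0.28 -2.3 ]
shift units [ 0.08 -0.01  0.06] turn units -0.02
bosstop tool x [-74.01991784 -29.47179862] y [-21.30524588  27.25083362] 0.1362810084544861 309
bar 235
y slope [ 0.04719333 -1.25944029] z slope [-4.3183410e-02  1.3017811e+02] 132.73876950938538
```

View pics/j.png

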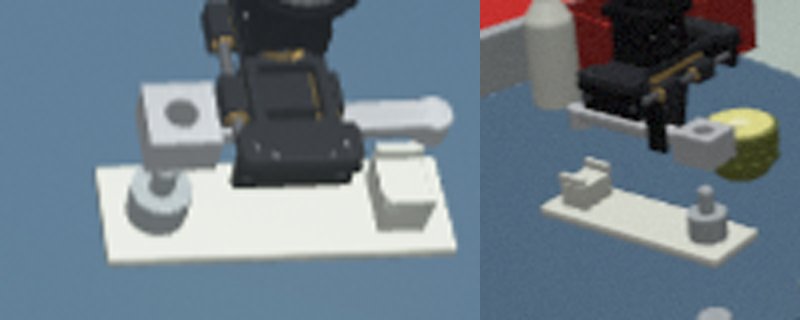

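The lever hangs above the stand: the bore is at scene pixel (335,188.2) and the tail top at (398.5,186.2). I'll check level and alignment numerically.

```bash
python3 - <<'E'
from h import *
s=get_state();M=R.from_rotvec(s["tool_rot"]).as_matrix()
for n in("s7","d7"):
    im,d,K,T=load(n);W=cloud(d,K,T);P=W.reshape(-1,3);Q=(P-s["position"])@M*1000
    for nm,lo,hi,w,zl,zh in(("boss",-76,-32,22,.130,.146),("bar",30,145,9,.110,.137)):
        k=(P[:,2]>zl)&(P[:,2]<zh)&(abs(Q[:,1])<w)&(Q[:,0]>lo)&(Q[:,0]<hi)
        A=P[k]
        if len(A)<20: print(n,nm,len(A));continue
        for _ in range(6):
            c=np.linalg.lstsq(np.c_[A[:,:2],np.ones(len(A))],A[:,2],rcond=None)[0]
            e=A[:,2]-np.c_[A[:,:2],np.ones(len(A))]@c; A=A[abs(e-np.median(e))<max(.0015,1.5*e.std())]
        print(n,nm,len(A),"slope deg along lever",np.degrees(np.arctan(c[:2]@M[:2,0])).round(2),"across",np.degrees(np.arctan(c[:2]@M[:2,1])).round(2),"mean",A.mean(0).round(4))
im,d,K,T=load("s7")
b=ray(335,188.2,.137,K,T);t=ray(398.5,186.2,.126,K,T)
print(b,t,np.linalg.norm((t-b)[:2]),"err bore",(b[:2]-[.5596,.2168])*1000,"err tail",(t[:2]-[.5227,.3848])*1000)
print("tool axes z",M[2],"bore exp",s["position"]-.054*M[:,0],"tail exp",s["position"]+.118*M[:,0])
E
```

```text
s7 boss 83 slope deg along lever -3.05 across 0.74 mean [0.5613 0.2118 0.1377]
s7 bar 74 slope deg along lever -2.12 across -0.74 mean [0.5286 0.3626 0.1281]
d7 boss 36 slope deg along lever -0.38 across 1.25 mean [0.5599 0.2139 0.1408]
d7 bar 17 slope deg along lever 0.3 across -12.43 mean [0.5281 0.3473 0.1304]
[0.56335598 0.21809111 0.137     ] [0.5182889  0.38700487 0.126     ] 0.1748224839753517 err bore [3.75597912 1.29110798] err tail [-4.41109753  2.20487149]
tool axes z [ 0.00568621 -0.00889498 -0.99994427] bore exp [0.56084062 0.21411883 0.10872507] tail exp [0.52408259 0.38214231 0.1097031 ]
```

```bash

python3 -m jog '[[[0,0.04,0,0.05,0],[0,0,0,0,0],[0,0,0,0,0],[0,0,0,0,0],[0,0,0,0,0],[0,0,0,0,0]]]'
python3 - <<'E'
from h import *
plan(.548,.2695,.106,102.4)
a,d,K,T=snap("scene","s8");W=cloud(d,K,T).reshape(-1,3)
P=W[(abs(W[:,0]-.65)<.08)&(abs(W[:,1]+.08)<.03)&(W[:,2]>.1)&(W[:,2]<.15)];print("pin min x",P[:,0].min())
b=load("scene0")[0];df=cv2.absdiff(a,b).max(-1)>40
n,L,st,c=cv2.connectedComponentsWithStats(df.astype(np.uint8));print([st[i].tolist() for i in range(1,n) if st[i,4]>15])
job.close_job()
E
```

```text
time: 24.38
position: [0.5486, 0.2683, 0.1065]
tool_rot: [-1.963, -2.439, 0.007]
ft_force: [-0.6, 0.3, -3.0]
grip_width: 0.248
t 24.38 pos [0.5486 0.2683 0.1065] yaw 102.35 tilt 0.65 q [ 0.09  0.42 -0.72  1.66  0.28  1.18 -0.49] w 0.248 F [-0.58  0.31 -3.05]
shift units [ 0.03 -0.01  0.01] turn units -0.01
pin min x 0.6189017508857284
[[265, 0, 23, 15, 109], [295, 0, 9, 18, 114], [293, 0, 120, 208, 8814], [505, 0, 7, 6, 27], [264, 11, 5, 7, 20], [257, 15, 6, 29, 104], [452, 17, 60, 90, 2184], [270, 33, 21, 9, 121], [492, 108, 12, 15, 75], [122, 148, 42, 48, 498], [326, 199, 19, 4, 51]]
the job is handed in; nothing more can be done
```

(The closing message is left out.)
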